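Release, press and level the spring-up sill shelf

TASK

Free the spring-up shelf on the window sill: twist the bar handle of the spring latch beside its free end clockwise all the way to its stop and let it spring back, so the shelf pops up and the latch plate swings back in below its foot. Then grip the wing handle of the levelling screw at the shelf's free end, press the shelf down until its foot stands on the latch plate, and turn the screw until the bubble of the spirit level on the shelf rests between its two lines. Finish while still gripping and pressing it down with the bubble centred (do not let go; a colleague will tighten the lock nut), and leave the cleaning things around it where they are.

Things in the scene. Friction and masses are not known exactly. Their poses are not given: they have to be found in the camera images.
- fixture: dark steel base rail of the shelf, fixed on the sill, 130 x 460 x 12 mm. Origin on its underside, straight below the screw's axis when the shelf is level; +y runs along the shelf from screw to hinge, z up. Hinge axis: horizontal, parallel to x, at y = 280 mm, 62 mm above the sill. Latch axis: vertical, at y = -105 mm.
- latch_grip (a point): middle of the steel bar handle of the spring latch, 96 mm above the sill, on the latch's vertical turning axis. The bar is 56 mm long (along this point's y axis), 12 mm wide (its x axis) and 28 mm tall (78 to 106 mm above the sill); below it is only a round 18 mm shaft down to 40 mm. Grip it from above across its width.
- latch: spring latch, handle and plate in one. Origin on its axis at sill height, z up; at rest its axes are the fixture's. Turns clockwise from above, 0 to 1.2 rad (hard stop); a spring, 0.15 to 0.33 N m, returns it. The flat steel plate along its +y is 24 mm wide, reaches 100 mm, top 40 and underside 34 mm above the sill; at rest its tip laps the foot's edge by 11 mm, at the start over the foot.
- shelf (a joint): tilt of the shelf (rad), an aluminium board 100 x 305 x 6 mm: 0 = level, positive = free (screw) end high. Starts at about -0.05, held down by the latch plate; springs up to its stop at 0.07 when the latch opens. The spring lifts with 3 to 8 N at the screw, so it rises again if let go. Damped: press it at about 25 mm/s.
- screw_grip (a point): middle of the black wing handle of the levelling screw, on its axis, 280 mm from the shelf's hinge axis, 34 mm above that axis when level (96 mm above the sill). Wing 44 mm long (this point's x), 14 mm wide (y), 28 mm tall (10 to 38 mm above the shelf top), on a hub of 22 mm diameter. The point turns and tilts with screw and shelf.
- screw: the levelling screw with its wing handle; origin on its axis at the shelf's top face, z up the screw. Clockwise seen from above drives the foot down 4 mm per rad, raising the free end when the foot stands on the plate. Starts 0.5 to 1.35 rad short of level (turn clockwise); stops 1.2 rad beyond level. Holds its angle by friction, 0.06 N m.
- foot: the screw's foot, a rubber disc 32 mm diameter, 5 mm thick, below the shelf on the screw's axis; origin at the centre of its underside, z up. It does not turn, only moves up and down with the screw.
- bubble (a joint): position of the bubble along the vial (m): 0 = midway between the lines, positive = towards the screw (free end high), limits +-0.03. About 1.5 m per rad of shelf tilt, so about 21 mm per rad of screw turn while the foot stands on the plate. It follows the tilt within about a second.
- bubble_mid (a point): top of the pale bubble, 20 mm long and 11 mm wide, in the vial of the spirit level.
- vial_mid (a point): top of the vial midway between its two black lines (27 mm clear between them), on the spirit level fixed along the shelf, a grey bar 190 x 30 x 24 mm with its middle 165 mm from the screw axis; the bar's top is 24 mm and the vial's top 32 mm above the shelf's top face.
- caddy: white plastic bucket caddy 160 x 190 x 150 mm, with handle 220 mm tall; origin under its centre. Bystander.
- sprayer: glass spray bottle with black head and steel trigger, 76 mm diameter, 210 mm tall; origin under its centre. Bystander.
- pole: telescoping aluminium pole, 620 mm long, 25 to 29 mm thick, lying along y; origin under its middle. Bystander.

How it is judged:
By the outcome, as a careful person would: the job done as asked, in the order asked, and still so for the second after the job is handed in, while the arm keeps its last pose, push and grip.
It also fails if it takes over 67 s, if anything falls off the work surface, if the arm or the gripper's body presses on something with over 40 N, if the wrist force passes 120 N, or if a joint passes its speed limit or range.

ROBOT

A 6-joint arm with a two-finger parallel gripper is mounted at the origin on the work surface. World frame = base frame: x ahead of the robot, y to its left, z up, the work surface at z = 0. Lengths are in m, angles in degrees, forces in N, time in s.
With the tool pointing down it reaches from about 0.4 to 0.825 m from the base axis. Payload 7 kg.
Tool frame: the origin (TCP) lies midway between the tips of the shut fingers; the grasp point (between the pads) lies 19 mm behind it; z points along the fingers, y is the direction in which the jaws open and shut (so a half turn about z gives the same grasp; the last joint's range is limited). The gripper opens to 88 mm and grips with 3 to 60 N. Pads are 19 mm wide; open, the fingers measure 130 mm over their backs; the gripper's body (78 mm by 193 mm) begins 47 mm behind the grasp point.
Start: joints at [16.507, 20.546, 0.682, 0, -70.136, -16.507], TCP at [0.675, -0, 0.227] pointing down, gripper open.
Joint ranges: [-176.03, 176.03], [-82.01, 121.73], [-58.28, 71.71], [-173.87, 95.51], [-174.79, -0.11], [-173.66, 173.66]. Speed limits (degrees/s): [136.94, 136.94, 172.46, 180, 180, 180].

INTERFACE

Orientations are given as a 3x3 rotation matrix whose columns are the frame's x, y, z axes.
In Python, from rig import robot gives the robot as it stands. Calls block until the motion is done:
- robot.goto(position, orientation): joint-space move of the TCP to a pose.
- robot.servo_line(position, ori=None, speed=0.15): straight line of the TCP; ori=None keeps the orientation; speed is the mean speed in m/s.
- robot.movej(angles): joint-space move.
- robot.move_gripper(opening): opening from 0.0 (shut) to 1.0 (fully open); the grip force is fixed at half the most; returns when the fingers have stopped.
- robot.dwell(seconds).
- robot.ik(position, orientation): joint angles nearest the present ones, or None.
- robot.grab_frame(name): name is "scene" or "side" or "wrist"; returns (picture, depth): 400x640x3 uint8, red, green, blue; 400x640 float32, m along the optical axis (not along the pixel's ray), 0 where there is no reading.
- robot.camera_info(name): a dict with "vfov" (degrees; the focal length in pixels is half the picture's height over the tangent of half this angle, whatever the lens; pixels are square), "cx", "cy" (the principal point, pixels), "k1" (the pictures are not rectified: a ray, as slopes to the right and down, at radius r is drawn at 1 + k1 r^2 times it, then the intrinsics apply), "view" (4x4, takes a point from world to camera coordinates); the wrist camera has in their place "T_tool_cam" (4x4, takes a point from camera to tool coordinates, whose origin is the TCP and whose axes are the flange's). Camera axes: x right, y down, z forward; pixel columns grow to the right and rows downward; lengths in m; the calibration is good to about 2 mm. A picture is of the moment at which its call begins: read the wrist's pose just before it. camera_info takes no time and is no camera call.
A pose or a line that the arm cannot do raises robot.Unreachable and nothing moves.
- robot.job_done(): hands the job in, once; it reports no verdict.
Readings, each from a call of its own:
- robot.read_t(): time.
- robot.read_qpos(): joint angles.
- robot.read_qvel(): joint speeds.
- robot.read_effort(): joint torques, N m.
- robot.read_position(): TCP position.
- robot.read_tcp_rot(): TCP orientation.
- robot.read_force(): force on the tool from outside, world axes, zero at the start.
- robot.read_ft_torque(): the same for the moment, N m.
- robot.read_grip_width(): opening from 0.0 (shut) to 1.0 (fully open).
Only numpy, scipy, OpenCV 4.12 (cv2) and the standard library are available. Lean on these libraries where they do the work, as an engineer would, in place of code of your own. Each camera call takes 0.05 s, during which the arm holds its last target. There are 200 camera calls.

## Working session

There is one attempt and no reset: what is moved stays moved. The work goes in short steps, each a Python script; the robot and the scene stay as the last script left them, time stands still between calls to the robot, and variables do not carry over. Pictures are saved under pics/ and viewed, about 8 in all and at most 12, crops included, and the job is handed in when it is done.

```bash
ls; mkdir -p pics; python3 - <<'E'
from rig import robot
import cv2,numpy as np
for n in("scene","side","wrist"):
    p,d=robot.grab_frame(n); cv2.imwrite(f"pics/{n}0.png",p[:,:,::-1]); np.save(f"pics/{n}0.npy",d)
    i=robot.camera_info(n); print(n,{k:(np.round(v,4).tolist() if hasattr(v,'shape') else v) for k,v in i.items()})
print(robot.read_t(),robot.read_tcp_rot())
E
```

```text
pics
scene {'vfov': 53.435280106066344, 'cx': 319.03343553345746, 'cy': 199.6598549638118, 'k1': -0.09150762026817949, 'view': [[-0.4439, 0.8959, -0.0166, 0.3061], [0.5326, 0.249, -0.8089, -0.2786], [-0.7206, -0.3679, -0.5877, 1.6261], [0.0, 0.0, 0.0, 1.0]]}
side {'vfov': 51.396416459598754, 'cx': 322.0932599461066, 'cy': 191.1553535756033, 'k1': -0.10876187137577355, 'view': [[0.9655, -0.2595, -0.0217, -0.5918], [-0.1476, -0.4764, -0.8667, 0.1853], [0.2146, 0.84, -0.4983, 1.23], [0.0, 0.0, 0.0, 1.0]]}
wrist {'vfov': 61.99901746994359, 'cx': 320.903107122364, 'cy': 207.72708645531546, 'k1': -0.05217849410075974, 'T_tool_cam': [[-0.0008, -0.9669, -0.255, 0.0687], [1.0, -0.0007, -0.0002, 0.0008], [-0.0, -0.255, 0.9669, -0.1587], [0.0, 0.0, 0.0, 1.0]]}
0.15 [[-5.58661044e-05 -9.99999177e-01 -1.28139786e-03]
 [-9.99999989e-01  5.60443774e-05 -1.39088302e-04]
 [ 1.39160002e-04  1.28139008e-03 -9.99999169e-01]]
```

View pics/scene0.png

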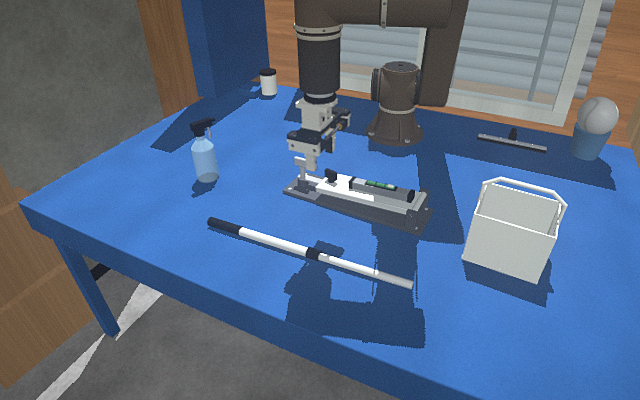

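View pics/side0.png

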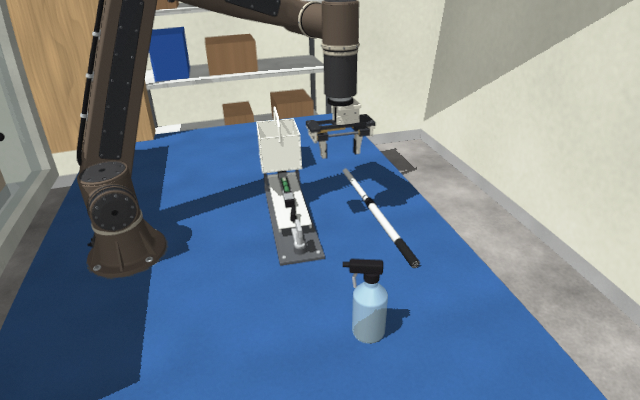

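The scene view shows the latch bar near (301,163), the black wing near (331,176), the bubble near (380,184) and the hinge near (420,200). The side view shows the latch bar near (297,225), the wing near (293,205) and the rail's near corners at (283,262) and (325,257).

```bash
cat > h.py <<'E'
from rig import robot
import cv2,numpy as np
def cam(n,pose=None):
    i=robot.camera_info(n); f=200/np.tan(np.radians(i['vfov']/2))
    K=np.array([[f,0,i['cx']],[0,f,i['cy']],[0,0,1]]); D=np.array([i['k1'],0,0,0,0])
    if n=='wrist':
        T=np.eye(4); T[:3,:3]=pose[1]; T[:3,3]=pose[0]; C=T@i['T_tool_cam']
    else: C=np.linalg.inv(i['view'])
    return K,D,C
def ray(c,px):
    K,D,C=c; u=cv2.undistortPoints(np.array(px,float).reshape(-1,1,2),K,D)[:,0]
    return C[:3,3], np.c_[u,np.ones(len(u))]@C[:3,:3].T
def onplane(c,px,z):
    o,d=ray(c,px); return o+d*((z-o[2])/d[:,2])[:,None]
def cloud(c,depth):
    v,u=np.mgrid[0:400,0:640]; o,d=ray(c,np.c_[u.ravel(),v.ravel()])
    return (o+d*depth.ravel()[:,None]).reshape(400,640,3)
def project(c,P):
    K,D,C=c; W=np.linalg.inv(C); return cv2.projectPoints(np.array(P,float).reshape(-1,3),cv2.Rodrigues(W[:3,:3])[0],W[:3,3],K,D)[0][:,0]
def pose(): return np.array(robot.read_position()),np.array(robot.read_tcp_rot())
def wrist(name):
    p=pose(); im,d=robot.grab_frame('wrist'); cv2.imwrite(f'pics/{name}.png',im[:,:,::-1]); return cam('wrist',p),im,d
def down(yaw):  # jaw (tool y) direction at yaw degrees in the world, tool pointing down
    a=np.radians(yaw); y=np.array([np.cos(a),np.sin(a),0]); z=np.array([0,0,-1.]); return np.c_[np.cross(y,z),y,z]
E
python3 - <<'E'
from h import *
for n,pts in(("scene",[(301,163),(331,176),(380,184),(285,190),(418,229),(432,208)]),("side",[(297,225),(292,205),(285,186),(283,262),(325,257),(303,172)])):
    c=cam(n); X=cloud(c,np.load(f'pics/{n}0.npy'))
    for p in pts: print(n,p,X[p[1],p[0]].round(3))
E
```

```text
scene (301, 163) [ 0.507 -0.153  0.087]
scene (331, 176) [ 0.518 -0.043  0.074]
scene (380, 184) [0.523 0.117 0.092]
scene (285, 190) [ 0.567 -0.183  0.011]
scene (418, 229) [0.575 0.255 0.011]
scene (432, 208) [0.462 0.267 0.011]
side (297, 225) [ 0.501 -0.156  0.105]
side (292, 205) [0.52  0.018 0.064]
side (285, 186) [0.514 0.099 0.092]
side (283, 262) [ 0.448 -0.192  0.014]
side (325, 257) [ 0.57  -0.192  0.005]
side (303, 172) [ 0.63   0.356 -0.001]
```

```bash
python3 - <<'E'
from h import *
robot.goto([0.51,-0.09,0.30],down(180))
c,im,d=wrist('w1'); np.save('pics/w1.npy',d)
import pickle; pickle.dump(c,open('c1.pkl','wb'))
print(robot.read_t(),pose(),project(c,[[.51,-.15,.106],[.51,-.046,.08],[.51,.12,.09]]))
E
```

```text
1.025 (array([ 0.51024799, -0.0898374 ,  0.29982867]), array([[-3.07362416e-05, -9.99999999e-01, -3.51917522e-05],
       [-9.99999991e-01,  3.07317596e-05,  1.27351020e-04],
       [-1.27349939e-04,  3.51956662e-05, -9.99999991e-01]])) [[320.23544451 128.92657133]
 [320.42949848 218.11769116]
 [320.58703542 342.94517931]]
```

View pics/w1.png

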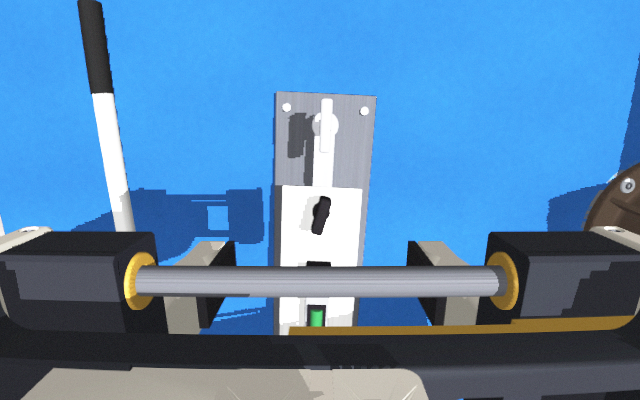

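The rail runs along the image's vertical. The latch bar is centred near (327,125), the wing near (321,215) with its long axis roughly along the shelf, and the bubble's green vial near (316,318).

```bash
python3 - <<'E'
from h import *
import pickle
c=pickle.load(open('c1.pkl','rb')); X=cloud(c,np.load('pics/w1.npy')); im=cv2.imread('pics/w1.png')
v,u=np.mgrid[0:400,0:640]
def rect(m,name,z=None):
    m=cv2.morphologyEx(m.astype(np.uint8),cv2.MORPH_OPEN,np.ones((3,3)))
    k=max(cv2.findContours(m,0,2)[0],key=cv2.contourArea)[:,0]
    P=onplane(c,k,z)
    r=cv2.minAreaRect((P[:,:2]*1000).astype(np.float32)); print(name,np.round(r[0],1),np.round(r[1],1),round(r[2],1),'z',X[...,2][m>0].mean().round(4)); print(cv2.boxPoints(r).round(1).tolist())
roi=(u>295)&(u<350)&(v<170)&(v>90)
rect(roi&(X[...,2]>0.09)&(X[...,2]<.13),'bar',0.106)
roi=(u>300)&(u<345)&(v>188)&(v<250)
rect(roi&(im.max(2)<75),'wing',.085)
print('wingdepth',np.percentile(X[...,2][roi&(im.max(2)<75)],[5,50,95]).round(4))
print('shelf z',[X[b,a,2].round(4) for a,b in((295,200),(295,250),(345,200),(345,250))])
hsv=cv2.cvtColor(im,cv2.COLOR_BGR2HSV)
# rail: left/right edges
m=(hsv[...,1]<90)&(u>250)&(u<400)
for r in(100,110,150,175,215,225):
    q=np.where(m[r])[0]; print(r,onplane(c,[(q.min(),r),(q.max(),r)],.012)[:,:2].round(4).tolist())
print('near end',onplane(c,[(276,93),(376,97)],.012).round(4).tolist())
E
```

```text
bar [ 505.2 -153.5] [54.8 11.9] 87.2 z 0.1061
[[497.8999938964844, -180.5], [509.79998779296875, -181.10000610351562], [512.5, -126.4000015258789], [500.6000061035156, -125.80000305175781]]
wing [510.6 -51.1] [46.8 18.6] 80.3 z 0.0893
[[497.5, -72.5999984741211], [515.9000244140625, -75.80000305175781], [523.7000122070312, -29.700000762939453], [505.29998779296875, -26.5]]
wingdepth [0.0631 0.0902 0.0921]
shelf z [np.float64(0.0537), np.float64(0.0568), np.float64(0.0516), np.float64(0.0549)]
100 [[0.5672, -0.1843], [0.4397, -0.1842]]
110 [[0.5676, -0.1718], [0.4406, -0.1717]]
150 [[0.5706, -0.1204], [0.4427, -0.1203]]
175 [[0.5717, -0.0868], [0.4443, -0.0867]]
215 [[0.5737, -0.0303], [0.4465, -0.0302]]
225 [[0.5743, -0.0157], [0.4474, -0.0156]]
near end [[0.5669, -0.1929, 0.012], [0.4386, -0.1879, 0.012]]
```

```bash
python3 - <<'E'
from h import *
R=down(177.3)
robot.goto([.505,-.1535,.18],R); robot.move_gripper(0.6)
robot.servo_line([.505,-.1535,.0775],R,speed=.06)
print(robot.read_t(),pose()[0],robot.read_force())
robot.move_gripper(0.0); robot.dwell(.2)
print(robot.read_t(),pose()[0],np.round(robot.read_force(),2),np.round(robot.read_ft_torque(),3),robot.read_grip_width()*88, np.round(robot.read_qpos(),2))
print('ik cw 20deg', np.round(robot.ik([.505,-.1535,.0775],down(157.3)),2))
c,im,d=wrist('w2')
E
```

```text
4.275 [ 0.50521943 -0.1535158   0.07784361] [ 0.21452507 -0.50034118  0.07465982]
5.2083 [ 0.50564145 -0.15357727  0.0781044 ] [-0.7  -0.2   5.79] [0.032 0.115 0.039] 11.535005110035316 [ 4.400e+00  1.534e+01 -2.880e+01  3.000e-02 -4.578e+01 -7.100e+00]
ik cw 20deg [  4.4   15.37 -28.85   0.   -45.78 -27.1 ]
```

```bash
python3 - <<'E'
from h import *
p=[.5054,-.1535,.0778]
def yaw():
    y=pose()[1][:,1]; return np.degrees(np.arctan2(y[1],y[0]))%360
for a in (10,20,30,40,50,60,65,69,71):
    robot.goto(p,down(177.3-a))
    t=robot.read_ft_torque()
    print(a,round(177.3-yaw(),1),round(robot.read_t(),2),np.round(t,2),np.round(robot.read_force(),1))
    if abs(t[2])>1.2: break
c=cam('scene'); im,d=robot.grab_frame('scene'); cv2.imwrite('pics/s2.png',cv2.resize(im[130:250,260:450,::-1],None,fx=4,fy=4))
E
```

```text
10 9.8 5.55 [-0.04  0.33 -0.18] [-0.8 -0.1  5.9]
20 19.7 5.84 [0.2  0.49 0.24] [-1.7  0.8  5.7]
30 29.7 6.13 [0.44 0.61 0.15] [-1.6  1.   5.6]
40 39.7 6.42 [0.56 0.7  0.2 ] [-1.4  2.2  6.9]
50 49.7 6.72 [0.74 0.8  0.33] [-2.8  2.4  7.1]
60 59.7 7.01 [1.11 0.92 0.35] [-3.1  3.7  6.8]
65 64.7 7.26 [1.13 0.93 0.24] [-3.2  3.7  7.1]
69 68.7 7.51 [1.26 1.   0.28] [-3.1  4.9  7.9]
71 70.6 7.76 [1.22 1.01 0.7 ] [-3.4  3.8  6.9]
```

View pics/s2.png

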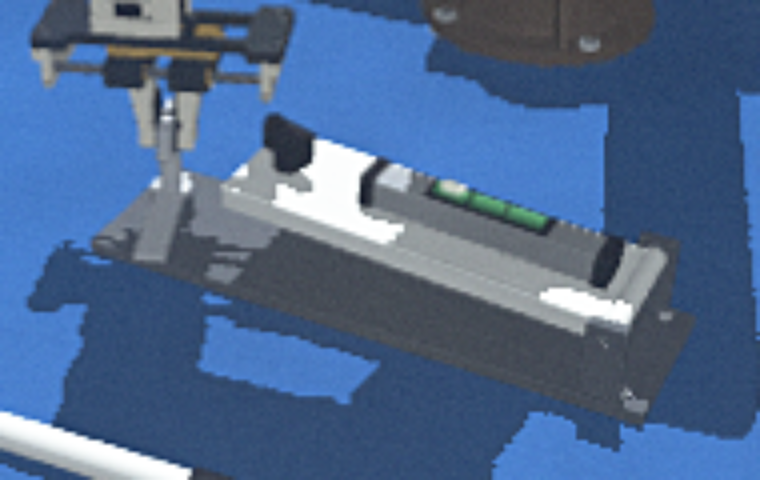

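The shelf has popped up, with the wing at (288,140) in the crop and the plate swung clear towards the camera. The moment jumped at 71°, which matches the stop. I'll push 2° more to confirm it, then guide the bar back and release.

```bash
python3 - <<'E'
from h import *
p=[.5054,-.1535,.0778]
robot.goto(p,down(177.3-73)); robot.dwell(.3); print(np.round(robot.read_ft_torque(),2))
for a in (71,50,30,12,4):
    robot.goto(p,down(177.3-a)); 
robot.dwell(.3); print(np.round(robot.read_ft_torque(),2),robot.read_grip_width()*88)
robot.move_gripper(0.6); robot.dwell(.3)
robot.servo_line([.5054,-.1535,.19],speed=.12)
robot.goto([.51,-.10,.30],down(180)); robot.dwell(.1)
c,im,d=wrist('w3'); np.save('pics/w3.npy',d)
import pickle; pickle.dump(c,open('c3.pkl','wb'))
X=cloud(c,d); v,u=np.mgrid[0:400,0:640]
print(robot.read_t())
# board plane, and wing by black mask
for a,b in((300,190),(345,190),(298,235),(345,235)): print((a,b),X[b,a].round(4))
m=((u>295)&(u<350)&(v>175)&(v<250)&(im.max(2)<75)).astype(np.uint8); m=cv2.morphologyEx(m,2,np.ones((3,3)))
k=max(cv2.findContours(m,0,2)[0],key=cv2.contourArea)[:,0]
for z in(.1,.115): print(z,cv2.minAreaRect((onplane(c,k,z)[:,:2]*1000).astype(np.float32)))
print('wing z',np.percentile(X[...,2][m>0],[5,50,95]))
cv2.imwrite('pics/w3c.png',cv2.resize(im[80:350,220:420,::-1],None,fx=2.2,fy=2.2))
E
```

```text
[1.27 1.07 0.9 ]
[-0.01  0.32  0.18] 11.896400977454482
13.3833
(300, 190) [ 0.5363 -0.0764  0.0119]
(345, 190) [ 0.4749 -0.0764  0.0123]
(298, 235) [ 0.5349 -0.0382  0.0874]
(345, 235) [ 0.4796 -0.0376  0.0863]
0.1 ((509.4933776855469, -45.605369567871094), (41.36349868774414, 20.45850944519043), 86.46122741699219)
0.115 ((509.4671936035156, -50.776031494140625), (39.62654495239258, 19.599397659301758), 86.46112060546875)
wing z [0.09879492 0.12550717 0.12753617]
```

View pics/w3c.png

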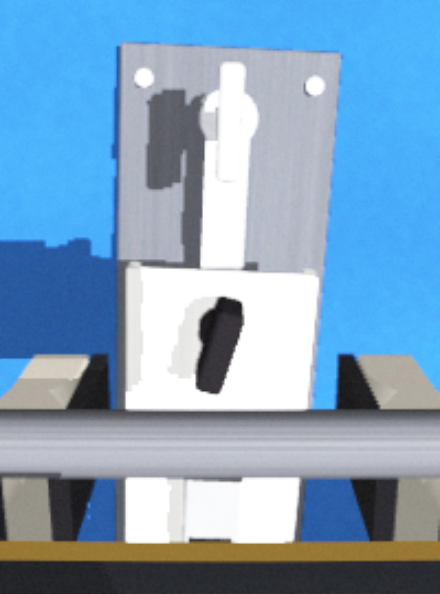

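The latch is back at rest, with its plate tip under the shelf edge near (225,265) in the crop. The wing's top face is centred near (220,345) in the crop, which is about (320,237) in the picture. Next I measure its top face and grip it.

```bash
cat >> h.py <<'E'
from scipy.spatial.transform import Rotation as Ro
YF=np.array([np.sin(np.radians(2.6)),np.cos(np.radians(2.6)),0]); XF=np.array([YF[1],-YF[0],0])
O=np.array([.5054,-.1535,0])+.105*YF; H=O+.28*YF+[0,0,.062]
def grasp(th,jaw,up=.0055,dz=0.):
    """TCP pose gripping the wing at shelf tilt th, jaw yaw in degrees, 'up' above the wing's middle"""
    T=Ro.from_rotvec(-th*XF).as_matrix(); p=H+T@(-.28*YF+[0,0,.034+up-.019]); return p+[0,0,dz],T@down(jaw)
E
python3 - <<'E'
from h import *
import pickle
c=pickle.load(open('c3.pkl','rb')); d=np.load('pics/w3.npy'); X=cloud(c,d); v,u=np.mgrid[0:400,0:640]
m=((u>295)&(u<350)&(v>175)&(v<262)&(X[...,2]>.116)&(X[...,2]<.135)).astype(np.uint8)
k=max(cv2.findContours(m,0,2)[0],key=cv2.contourArea)[:,0]
print(len(k),cv2.minAreaRect((onplane(c,k,.127)[:,:2]*1000).astype(np.float32)))
P=X[m>0]; print(P.mean(0),'slope z/y',np.polyfit(P[:,1],P[:,2],1)[0])
# board slope
b=((u>290)&(u<350)&(v>205)&(v<258)&(X[...,2]>.08)&(X[...,2]<.095)); P=X[b]; print('board slope',np.polyfit(P[:,1],P[:,2],1)[0])
print(grasp(.07,170), robot.ik(*grasp(.07,170)),robot.ik(*grasp(0,93)))
E
```

```text
58 ((510.3559265136719, -47.876075744628906), (45.34591293334961, 14.650885581970215), 72.71223449707031)
[ 0.51013349 -0.04753226  0.12502673] slope z/y -0.013792713926543557
board slope -0.07202608213586656
(array([ 0.51025926, -0.04649072,  0.10203379]), array([[-0.17353801, -0.98482206, -0.00317282],
       [-0.98238165,  0.17333308, -0.06987085],
       [ 0.0693603 , -0.00900833, -0.997551  ]])) [ 19.6710517   12.24263013 -31.34946904   4.99356488 -48.03839162
 -33.06390559] [  16.53609868   13.695026    -30.42737608    0.          -45.87759791
 -103.53609868]
```

```bash
python3 - <<'E'
from h import *
J=162.7
p,R=grasp(.07,J); a,_=grasp(.07,J,up=.08)
robot.goto(a,R); robot.move_gripper(.55)
robot.servo_line(p,R,speed=.06); print(robot.read_t(),np.round(robot.read_force(),2))
robot.move_gripper(0.0); robot.dwell(.2)
print(robot.read_t(),'w',robot.read_grip_width()*88,np.round(robot.read_force(),2),np.round(robot.read_ft_torque(),2),pose()[0]-p)
c,im,d=wrist('w4')
im,d=robot.grab_frame('scene'); cv2.imwrite('pics/s4.png',im[:,:,::-1]); cv2.imwrite('pics/s4c.png',cv2.resize(im[110:230,270:450,::-1],None,fx=4.4,fy=4.4,interpolation=cv2.INTER_CUBIC))
E
```

```text
15.7417 [ 0.66 -0.13 -0.1 ]
16.5917 w 14.066279211896989 [ 0.56 -1.04 -0.62] [-0.15 -0.44  0.08] [ 1.50209385e-04 -4.08291953e-05  6.71994858e-05]
```

View pics/s4c.png

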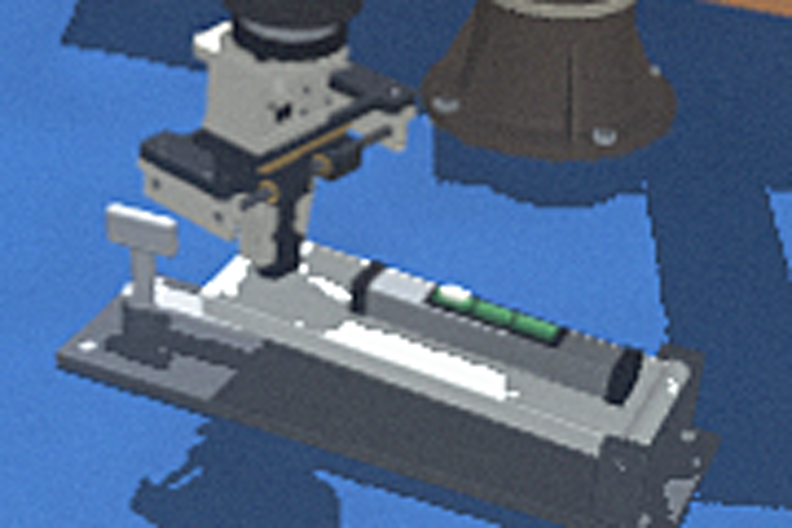

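The wing is gripped at 14.07 mm. The bubble is against the free end near (455,292) in the crop, and the lines are near x=472 and x=515. Next I press down along the arc until contact.

```bash
python3 - <<'E'
from h import *
J=162.7
th=.07
while th>-.04:
    th-=.01 if th>.012 else .003
    robot.servo_line(*grasp(th,J),speed=.022)
    f=robot.read_force(); print(round(th,3),np.round(f,1),round(robot.read_t(),1))
    if f[2]>18: break
robot.dwell(.3); f=np.round(robot.read_force(),1); print(f,np.round(robot.read_ft_torque(),2),'w',robot.read_grip_width()*88, pose()[0]-grasp(th,J)[0])
robot.dwell(1.0)
im,d=robot.grab_frame('scene'); cv2.imwrite('pics/s5.png',im[:,:,::-1]); cv2.imwrite('pics/s5c.png',cv2.resize(im[150:210,335:425,::-1],None,fx=8,fy=8,interpolation=cv2.INTER_CUBIC))
print(robot.read_t())
E
```

```text
0.06 [-1.2  0.2  5. ] 17.0
0.05 [ 0.7 -0.3  5.2] 17.2
0.04 [-0.2 -0.5  4.8] 17.5
0.03 [-0.6  0.3  5.5] 17.8
0.02 [-0.2  0.3  5.2] 18.1
0.01 [-0.6 -0.6  5.2] 18.3
0.007 [-0.6 -0.6  6.3] 18.6
0.004 [ 0.3 -0.4  5.7] 18.8
0.001 [-0.9 -1.2  6.2] 19.1
-0.002 [-0.6 -0.6  6. ] 19.3
-0.005 [-2.2 -0.1  5.5] 19.6
-0.008 [-0.7 -0.   5.6] 19.8
-0.011 [-0.4 -1.2  5.7] 20.1
-0.014 [-0.3  0.1  5.2] 20.3
-0.017 [-0.7 -0.3  5.5] 20.6
-0.02 [-0.6 -0.2  6.9] 20.8
-0.023 [-2.9 -0.4 11.9] 21.1
-0.026 [-6.   1.6 18.2] 21.3
[-4.6  1.2 17.4] [0.39 1.94 0.06] w 13.548890457692885 [2.66970877e-04 4.10181500e-05 1.48093274e-03]
22.6917
```

View pics/s5c.png

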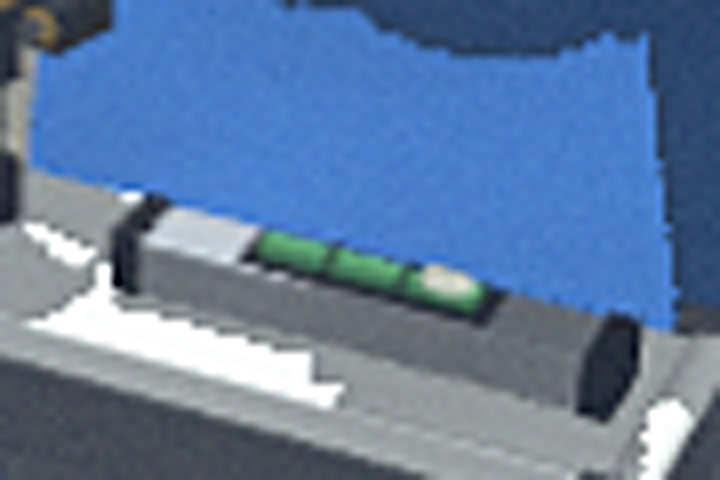

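The foot is on the plate: force rose from about 5.5 N to 17 N around tilt -0.021. The bubble is at the hinge end, near (450,282) in the crop, with the lines at x≈329 and x≈408. Next I turn clockwise while keeping the push steady.

```bash
cat >> h.py <<'E'
def bubble(im):
    """bubble centroid (px) by pale mask near the vial; also green extent"""
    r=im[172:195,360:402].astype(int); hsv=cv2.cvtColor(im[172:195,360:402],cv2.COLOR_RGB2HSV)
    g=(hsv[...,0]>45)&(hsv[...,0]<85)&(hsv[...,1]>70)&(hsv[...,2]>60)
    v,u=np.where(g)
    if len(u)<5: return None
    A=np.polyfit(u,v,1); V,U=np.mgrid[0:r.shape[0],0:r.shape[1]]
    pale=(r[...,0]>r[...,2]+4)&(r[...,0]>110)&(abs(V-np.polyval(A,U))<4)
    w=pale*(r[...,0]-90.); x=(w*U).sum()/max(w.sum(),1)+360
    return round(x,2),int(pale.sum()),u.min()+360,u.max()+360
class Press:
    K=7000.
    def __init__(s,th,jaw,dz=0): s.th,s.j,s.dz=th,jaw,dz
    def turn(s,deg,F=15.,speed=.02):
        s.j-=deg; s.th+=np.radians(deg)*.004/.28
        p,R=grasp(s.th,s.j,dz=s.dz); robot.goto(p,R)
        return s.regulate(F)
    def regulate(s,F=15.):
        robot.dwell(.15); f=robot.read_force()[2]; s.dz+=np.clip((f-F)/s.K*.6,-.0007,.0007)
        robot.servo_line(*grasp(s.th,s.j,dz=s.dz),speed=.02); return f
E
python3 - <<'E'
from h import *
import json
s=Press(-.026,162.7)
print(bubble(cv2.imread('pics/s4.png')[:,:,::-1]),bubble(cv2.imread('pics/s5.png')[:,:,::-1]))
for i in range(8):
    f=s.turn(5); im,_=robot.grab_frame('scene'); print(s.j,round(f,1),round(s.dz*1000,2),np.round(robot.read_force(),1),np.round(robot.read_ft_torque(),2),round(robot.read_t(),1),bubble(im))
json.dump([s.th,s.j,s.dz],open('st.json','w'))
robot.dwell(1.); im,_=robot.grab_frame('scene'); print(bubble(im)); cv2.imwrite('pics/s6c.png',cv2.resize(im[150:210,335:425,::-1],None,fx=8,fy=8,interpolation=cv2.INTER_CUBIC))
E
```

```text
(np.float64(372.59), 5, np.int64(368), np.int64(396)) (np.float64(390.42), 9, np.int64(367), np.int64(395))
157.7 18.3 0.29 [-5.6  1.5 16. ] [0.37 1.76 0.03] 23.4 (np.float64(389.83), 11, np.int64(367), np.int64(395))
152.7 16.4 0.4 [-4.3  1.9 15.1] [0.37 1.67 0.03] 24.1 (np.float64(389.08), 10, np.int64(367), np.int64(395))
147.7 16.0 0.49 [-4.   1.3 14.7] [0.51 1.61 0.02] 24.8 (np.float64(388.84), 11, np.int64(367), np.int64(395))
142.7 14.2 0.43 [-5.   2.4 15.8] [0.56 1.68 0.03] 25.5 (np.float64(388.15), 8, np.int64(367), np.int64(395))
137.7 16.6 0.56 [-3.9  2.5 14.2] [0.65 1.64 0.05] 26.2 (np.float64(387.63), 7, np.int64(367), np.int64(395))
132.7 14.4 0.51 [-5.2  1.2 15. ] [0.76 1.67 0.06] 26.9 (np.float64(387.32), 7, np.int64(367), np.int64(395))
127.69999999999999 14.1 0.44 [-4.9  2.5 15.8] [0.94 1.91 0.03] 27.6 (np.float64(386.29), 8, np.int64(367), np.int64(395))
122.69999999999999 15.4 0.47 [-4.4  3.2 15.2] [1.   1.88 0.05] 28.3 (np.float64(385.99), 10, np.int64(367), np.int64(395))
(np.float64(386.13), 9, np.int64(367), np.int64(395))
```

```bash
python3 - <<'E'
from h import *
import json
s=Press(*json.load(open('st.json')))
for i in range(6):
    f=s.turn(6); im,_=robot.grab_frame('scene'); print(round(s.j,1),round(f,1),round(s.dz*1000,2),np.round(robot.read_force(),1),np.round(robot.read_ft_torque(),2),round(robot.read_t(),1),bubble(im)[0])
json.dump([s.th,s.j,s.dz],open('st.json','w'))
robot.dwell(1.); ims=[robot.grab_frame('scene')[0] for _ in range(6)]; print([bubble(i)[0] for i in ims],robot.read_grip_width()*88)
im=np.mean(ims,0); np.save('pics/s7.npy',im); cv2.imwrite('pics/s7c.png',cv2.resize(im[170:200,357:405,::-1],None,fx=16,fy=16,interpolation=cv2.INTER_NEAREST))
E
```

```text
116.7 15.5 0.52 [-4.6  2.8 15.2] [1.15 1.89 0.01] 30.0 385.04
110.7 14.6 0.48 [-5.3  4.2 14.3] [ 1.3   1.94 -0.03] 30.7 384.51
104.7 15.5 0.52 [-5.5  4.2 15.2] [1.44 1.95 0.04] 31.4 384.17
98.7 14.8 0.5 [-5.3  5.5 14.7] [1.63 1.97 0.01] 32.1 383.23
92.7 15.5 0.54 [-5.7  5.9 14.8] [1.8  2.01 0.  ] 32.8 382.5
86.7 13.7 0.43 [-5.8  6.1 15.9] [ 1.91  2.12 -0.03] 33.5 381.8
[np.float64(381.83), np.float64(381.81), np.float64(381.82), np.float64(381.8), np.float64(381.8), np.float64(382.03)] 13.790638648556836[ WARN:0@17.013] global loadsave.cpp:1063 imwrite_ Unsupported depth image for selected encoder is fallbacked to CV_8U.
```

View pics/s7c.png

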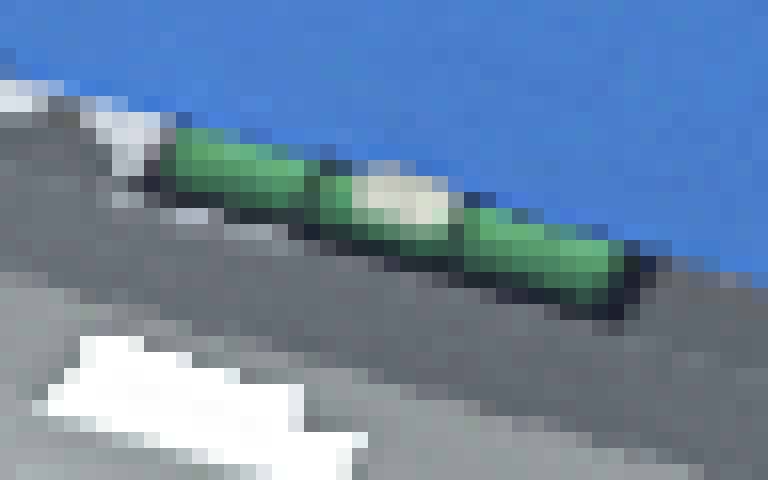

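The bubble sits between the lines but off towards the hinge: the lines are at crop x≈318 and x≈466, and the bubble spans about 352–460. It needs about 2.3 mm more, or about 6.5° clockwise.

```bash
python3 - <<'E' 2>/dev/null
from h import *
import json
s=Press(*json.load(open('st.json')))
print(s.turn(6.5)); s.regulate()
json.dump([s.th,s.j,s.dz],open('st.json','w'))
robot.dwell(1.5); ims=[robot.grab_frame('scene')[0] for _ in range(6)]; print(np.mean([bubble(i)[0] for i in ims]),robot.read_grip_width()*88,robot.read_force(),robot.read_t(),s.th,s.dz)
im=np.mean(ims,0).astype(np.uint8); cv2.imwrite('pics/s8c.png',cv2.resize(im[170:200,357:405,::-1],None,fx=16,fy=16,interpolation=cv2.INTER_NEAREST))
sd=robot.grab_frame('side')[0]; cv2.imwrite('pics/sd8.png',cv2.resize(sd[150:290,240:370,::-1],None,fx=4.2,fy=4.2,interpolation=cv2.INTER_CUBIC))
E
```

```text
15.130685426498381
381.20666666666665 13.593487753989848 [-5.10763572  6.08860343 15.91989235] 37.6917 -0.005430048101495395 0.0004057149096898082
```

View pics/s8c.png

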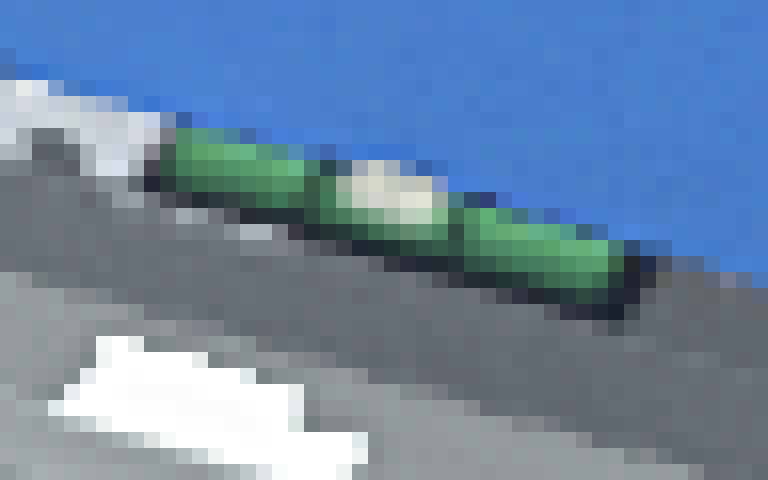

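View pics/sd8.png

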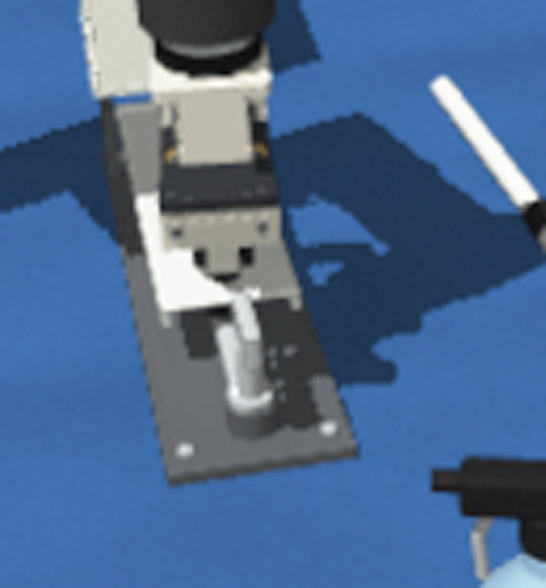

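The bubble spans about 336–444, with roughly equal 18-pixel gaps to both lines. In the side view the latch is at rest and the gripper is on the wing. Push and grip are steady, so I'm handing in.

```bash
python3 - <<'E'
from h import *
print(np.round(robot.read_force(),1),robot.read_grip_width()*88,bubble(robot.grab_frame('scene')[0])[0],robot.read_t()); robot.job_done()
E
```

```text
[-6.4  6.9 14.9] 13.978923843509829 381.14 37.7917
the job is handed in; nothing more can be done
```

The shelf is free, pressed down and level, and I handed the job in at 37.8 s with the arm still gripping and pressing.

- **Latch:** I turned the bar clockwise to its stop. The moment rose from about 0.3 to 0.9 N m between 69° and 73°. I then guided it back to about 4° and released it so the spring took it the rest of the way. The pictures showed the shelf up and the plate back in below it.
- **Screw:** I gripped the wing (14 mm opening) and pressed along the shelf's arc until the foot met the plate. I then turned it about 82.5° clockwise at a steady push of about 15 N.
- **Bubble:** At the end it had even gaps to both lines. I estimate it is centred within about 1 mm, from a camera that resolves about 3 mm per pixel. It did not drift between the last readings.
- **Surroundings:** The arm stayed clear of the caddy, sprayer and pole. I made no separate check of their positions at the end.

**Disagreements:**
- My arm-based tilt still read about -0.005 rad, and the depth-measured wing height came out 3–4 mm below the stated sizes. I trusted the bubble over both.
- The 82.5° (1.44 rad) turned is slightly above the stated maximum of 1.35 rad to level. Slip in the grip or on the yaw measurement could explain this.
- A sideways load of about 6–7 N each in x and y remains on the grip, well within limits.

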